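# Snap the retaining clip onto the label-roll spindle

## Task

Take the spring clip from its rack and push it, jaws down, onto the groove near the free end of the label holder's spindle until it snaps fully home, so that the roll cannot slide off. The groove is best found by feel: press gently, never with more than about 2.5 kg of force on the spindle, do not knock the holder, and do not disturb the bottle, the weight or the cup.

Things in the scene. Friction and masses are not known exactly. Their poses are not given: they have to be found in the camera images.
- roll_holder: Grey label-roll holder, fixed: base plate 140 x 70 x 8 mm, upright at its back (+x) end, level 20 mm aluminium spindle running from the upright towards the holder's -x, locked. A white label roll (58 mm diameter) sits on it from x = +46 to +11 mm, top at z = 119 mm. Origin: centre of the base's underside; z up. Spindle axis: y = 0, z = 90 mm.
- spindle_axis (a point): Point on the spindle axis 90 mm above the holder's origin, same axes. The spindle's one groove is 6.5 mm wide along x, its core a bar 12 mm wide (y), 9 mm high (z), centred on the axis; beyond it an end collar 20 mm across, 9 mm long. How far the spindle stands out varies and is not measured: the groove's middle lies anywhere from x = -10 to -50 mm.
- clip: Loose spring clip, 76 mm tall, about 60 g: black handle on top, neck, steel crown, two steel spring jaws pointing down, 5 mm thick (x), opening sideways (y). Origin: the point that is on the spindle axis when home, 4.7 mm below the crown's underside (which then rests on the groove core), 20 mm above the jaw tips. z up the handle; x along the spindle when fitted, either way round.
- clip_handle (a point): Middle of the clip's handle block, 42 mm above the clip's origin, same axes: 12 mm along x, 22 mm along y (pinch it across these), 28 mm tall. The neck below it is 6 x 12 mm.
- clip_mouth (a point): Middle of the clip's flared mouth, between the jaw tips, 20 mm below its origin. On the full spindle the mouth rests with the clip's origin 20 mm above the axis; on the groove core 15 mm, so it drops 5 mm at the groove. It can enter only there: the jaws cannot open over the full spindle. Pushing it on from there takes roughly 7 to 15 N, then the jaws snap shut under the core.
- clip_jaw_l (a joint): Opening of the clip's jaw on its own +y side, rad: 0 shut (its rest position, also when home), about 0.11 as it passes over the groove core, 0.2 at its stop. Sprung shut.
- clip_jaw_r (a joint): The same for the jaw on the clip's -y side.
- clip_rack: Grey rack, 34 x 62 mm and 23.5 mm high, fixed to the worktop, with a slot 7 mm wide (x) and 34 mm long (y), 19.5 mm deep, in which the clip stands upright with its jaws down, its handle above the rack. Origin: centre of the underside; z up.
- bottle: White bottle, 43 mm diameter, 98 mm tall, standing beside the holder; leave alone. Origin: centre of its underside.
- weight: Small brass balance weight, 22 mm diameter, 34 mm tall, standing beside the holder; leave alone. Origin: centre of its underside.
- cup: White dosing cup, 67 mm across the rim, 68 mm tall, standing beside the rack; leave alone. Origin: centre of its underside.

How it is judged:
By the outcome, as a careful person would: the job done as asked, in the order asked, and still so for the second after the job is handed in, with the robot touching nothing.
It also fails if it takes over 72 s, if anything falls off the work surface, if the arm or the gripper's body presses on something with over 40 N, if the wrist force passes 120 N, or if a joint passes its speed limit or range.

## Robot

A 6-joint arm with a two-finger parallel gripper is mounted at the origin on a cart in front of the work surface, level with it; the furniture and walls round the work are solid. World frame = base frame: x ahead of the robot, y to its left, z up, the work surface at z = 0. Lengths are in m, angles in rad, forces in N, time in s.
With the tool pointing down it reaches from about 0.3 to 0.775 m from the base axis. Payload 14.6 kg.
Tool frame: the origin (TCP) lies at the very end of the fingers, on their centre line; the grasp point (between the pads) lies ctrl.tcp_to_grasp behind it (ctrl.tcp_to_grasp is the distance from the TCP to the grasp point, in m); x points along the fingers, y is the direction in which the jaws open and shut, and the axes are right-handed (so a half turn about x gives the same grasp; the last joint's range is limited). The gripper opens to 94 mm and grips with 3 to 60 N. Pads are 16 mm wide; open, the fingers measure 119 mm over their backs; the gripper's body (75 mm by 177 mm) begins 78 mm behind the grasp point.
Start: joints at [1.275, 0.3, 1.521, -0, 1.321, -0.067], TCP at [0.125, 0.536, 0.205] pointing down, gripper open.
Joint ranges: [-3.03, 3.03], [-0.79, 2.21], [0.23, 2.52], [-1.04, 4.18], [0, 3.07], [-2.55, 2.55]. Speed limits (rad/s): [2.22, 2.22, 2.57, 3.14, 3.14, 3.14].

## Interface

Orientations are given as [roll, pitch, yaw] about the fixed x, y, z axes, in that order (R = Rz(yaw) Ry(pitch) Rx(roll)).
In Python, from station import ctrl gives the robot as it stands.
- The arm moves only by the tool play_rows, never from a script. Its argument "increments" is a list that holds one entry, the list of rows, each a list of 5 numbers: the closure in counts, from 0 (fully open) to 255 (shut), then the shift along the tool's x, y, z in cm, then the turn about the tool's x in degrees. A call has 1 to 12 rows; each row shifts and turns the commanded pose from where the row before left it, along the tool's axes as they then stand; what a row does not reach is not made up. A row lasts 1/12 s, in which the tool goes at most 41.7 mm and 7.16 degrees, less where a joint would pass 70% of its speed; a pose out of reach is approached as far as the arm can. A call is refused whole if a number of a shift passes 4.17 or a number of a turn 7.16, either way. A call with a gripper value outside its range is refused whole. The fingers move at their own pace and stop on an object; "newtons" is the grip in N (left out, the last holds). Time passes only in rows, so rows that do not move let the fingers close. It gives the time, the measured TCP pose, the force and the opening at its end, in the units of the state.
- ctrl.get_obs(): the state, without advancing time (a new reading comes with each control period).
- ctrl.camera(name): name is "scene" or "top"; returns the picture (420x560x3 uint8, red, green, blue); there is no depth.
- ctrl.calibration(name): a dict with "fx", "fy", "cx", "cy" (pixels), "rvec" (rotation vector, rad) and "tvec" (3), from world to camera coordinates, as OpenCV has them. Camera axes: x right, y down, z forward; pixel columns grow to the right and rows downward; lengths in m; the calibration is good to about 2 mm. A picture is of the moment at which its call begins. calibration takes no time and is no camera call.
- ctrl.hand_in(): hands the job in, once; it reports no verdict.
The state is a dict: "time_s": time; "qpos": joint angles; "joint_vel": joint speeds; "tau": joint torques, N m; "ee_pos": TCP position; "eef_rot": TCP orientation; "force": force on the tool from outside, world axes, zero at the start; "moment": the same for the moment, N m; "grip_width": finger opening in m.
Only numpy, scipy, OpenCV 4.12 (cv2) and the standard library are available. Lean on these libraries where they do the work, as an engineer would, in place of code of your own. Each camera call takes 0.05 s, during which the arm holds its last target.

## Working session

There is one attempt and no reset: what is moved stays moved. The work goes in short steps, Python scripts to look and compute and a tool call to move; the robot and the scene stay as the last step left them, time stands still between calls to the robot, and variables do not carry over. Pictures are saved under pics/ and viewed, and the job is handed in when it is done.

Besides the shell and the picture viewer there is one more tool, called after "Call:" as name([rows], argument=value, ...), one row to a line, values as JSON. play_rows: Moves the arm, as the interface text tells. Its arguments: {"type":"object","properties":{"increments":{"type":"array"},"newtons":{"type":"number"}},"required":["increments"]}

```bash
ls; mkdir -p pics
python3 - <<'E'
from station import ctrl
import cv2
for n in("scene","top"):
    cv2.imwrite(f"pics/{n}0.png",ctrl.camera(n)[:,:,::-1]); c=ctrl.calibration(n); print(n,c)
print(ctrl.get_obs(),ctrl.tcp_to_grasp)
E
```

```text
pics
scene {'fx': 537.9712057481128, 'fy': 537.9712057481128, 'cx': 275.99977298783864, 'cy': 208.91153674992225, 'rvec': array([ 1.84373192, -0.88462378,  0.53977879]), 'tvec': array([-0.44819495,  0.20690187,  0.83598035])}
top {'fx': 450.52454698683187, 'fy': 450.52454698683187, 'cx': 275.2584413317495, 'cy': 205.15021696640417, 'rvec': array([ 2.12508522, -2.15652233,  0.17090162]), 'tvec': array([-0.15361371,  0.50840993,  0.95055187])}
{'time_s': 0.1, 'qpos': array([ 1.27538702e+00,  3.00422008e-01,  1.52152563e+00,  2.32694755e-05,
        1.32072287e+00, -6.65901940e-02]), 'joint_vel': array([-0.00173793, -0.0003182 , -0.00119703,  0.00098627, -0.00116422,
       -0.00013017]), 'tau': array([ 5.06848610e-04, -5.32636929e+01, -3.53284371e+01,  7.09029450e-02,
        2.34229368e-02, -1.01724484e-04]), 'ee_pos': array([0.12467538, 0.53543142, 0.20493672]), 'eef_rot': array([-1.65829486,  1.56971824, -1.88711974]), 'force': array([-0.69368485, -0.11756235, -0.16823125]), 'moment': array([-0.01194301,  0.02086977,  0.00828578]), 'grip_width': 0.09409210558903579} 0.0188
```

View pics/scene0.png

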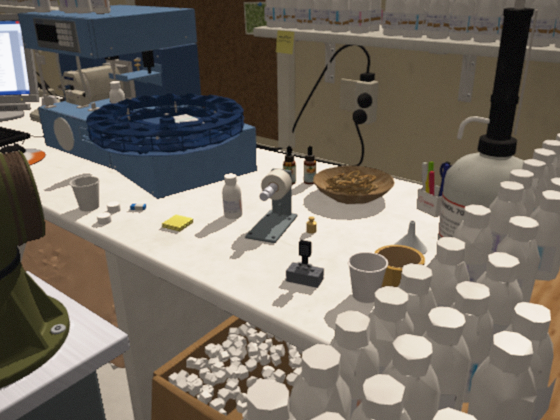

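View pics/top0.png

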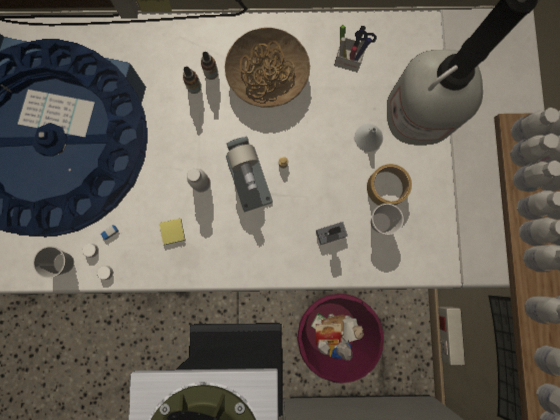

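Scene: the holder is near (275,210), the rack with clip near (305,265), the bottle (232,197), weight (311,225) and cup (367,275). Top: the holder is near (248,175), the rack at (331,233). I'll zoom in to measure.

```bash
python3 - <<'E'
import cv2
t=cv2.imread("pics/top0.png");s=cv2.imread("pics/scene0.png")
cv2.imwrite("pics/t1.png",cv2.resize(t[130:220,215:305],None,fx=6.6,fy=6.6,interpolation=cv2.INTER_CUBIC))
cv2.imwrite("pics/t2.png",cv2.resize(t[205:265,300:360],None,fx=9,fy=9,interpolation=cv2.INTER_CUBIC))
cv2.imwrite("pics/s1.png",cv2.resize(s[160:250,210:330],None,fx=6,fy=6,interpolation=cv2.INTER_CUBIC))
cv2.imwrite("pics/s2.png",cv2.resize(s[230:295,270:340],None,fx=8,fy=8,interpolation=cv2.INTER_CUBIC))
E
cat > h.py <<'E'
import numpy as np,cv2
from station import ctrl
C={n:ctrl.calibration(n) for n in("scene","top")}
def K(c): return np.array([[c["fx"],0,c["cx"]],[0,c["fy"],c["cy"]],[0,0,1.]])
def proj(n,P): c=C[n]; return cv2.projectPoints(np.atleast_2d(np.float64(P)),c["rvec"],c["tvec"],K(c),None)[0][:,0]
def onz(n,u,v,z):
    c=C[n];R=cv2.Rodrigues(c["rvec"])[0];o=-R.T@c["tvec"];d=R.T@np.linalg.inv(K(c))@[u,v,1];return o+d*(z-o[2])/d[2]
E
python3 -c "
from h import *
print(proj('top',[.125,.536,.2]),proj('scene',[.125,.536,.2]),onz('top',331,233,.0235),onz('top',248,175,.1))"
```

```text
[[-128.8068086   416.45280592]] [[-91.23538898 138.05548952]] [ 0.44447918 -0.28363913  0.0235    ] [ 0.56111905 -0.10493024  0.1       ]
```

View pics/t1.png

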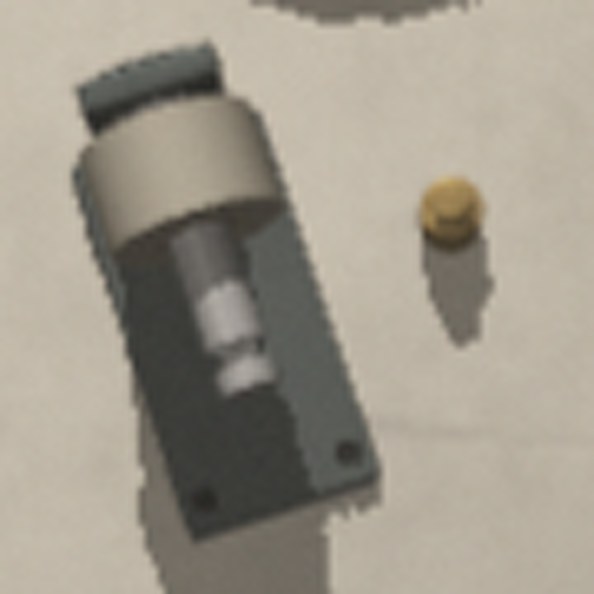

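View pics/t2.png

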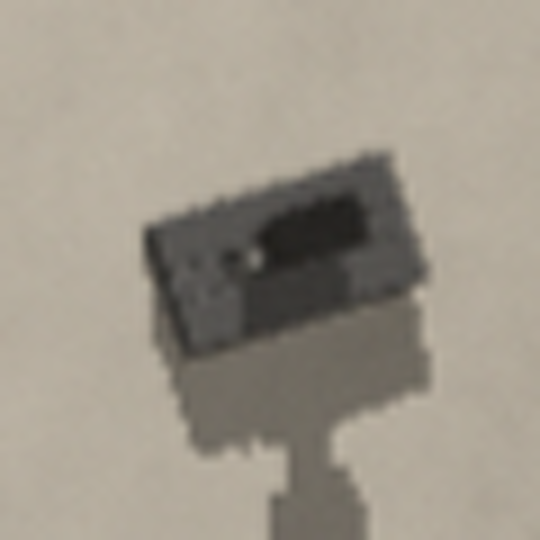

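View pics/s1.png

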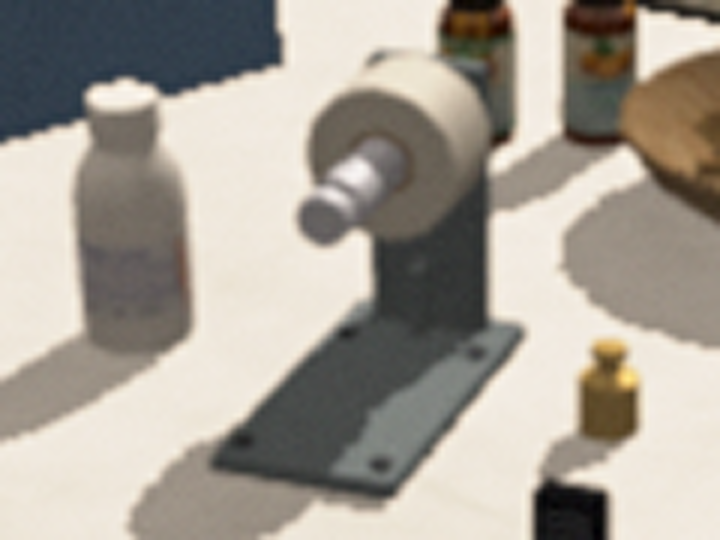

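View pics/s2.png

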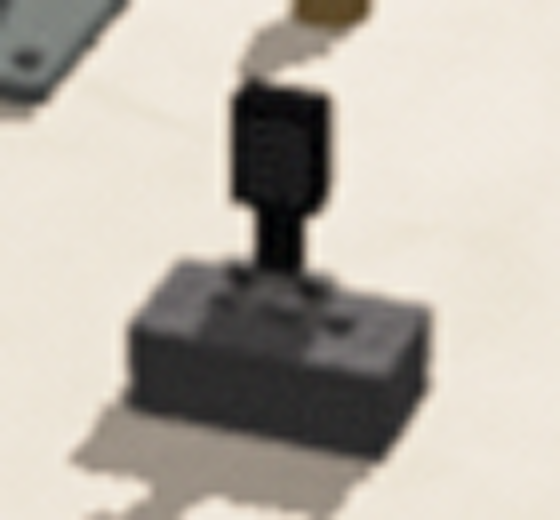

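```bash
cat > fit.py <<'E'
from h import *
from scipy.optimize import least_squares
T1=lambda x,y:(215+(x+.5)/6.6-.5,130+(y+.5)/6.6-.5)
T2=lambda x,y:(300+(x+.5)/9-.5,205+(y+.5)/9-.5)
S1=lambda x,y:(210+(x+.5)/6-.5,160+(y+.5)/6-.5)
S2=lambda x,y:(270+(x+.5)/8-.5,230+(y+.5)/8-.5)
def W(p,L):
    x,y,a=p[:3];L=np.array(L);return np.c_[x+L[:,0]*np.cos(a)-L[:,1]*np.sin(a),y+L[:,0]*np.sin(a)+L[:,1]*np.cos(a),L[:,2]]
def fit(obs,p0,loc):
    def r(p):
        return np.concatenate([(proj(n,W(p,[loc(l,p)]))[0]-uv) for n,l,uv in obs])
    s=least_squares(r,p0,x_scale=[.01,.01,.1]+[.01]*(len(p0)-3),loss='soft_l1');print(np.round(s.x,4));print(np.round(r(s.x).reshape(-1,2),1).tolist());return s.x
def loc(l,p):
    return l(p) if callable(l) else l
H=[("top",(-.07,.035,.004),T1(197,538)),("top",(-.07,-.035,.004),T1(380,485)),
("scene",(-.07,.035,.008),S1(218,460)),("scene",(-.07,-.035,.008),S1(392,487)),("scene",(.07,-.035,.008),S1(523,327)),
("top",lambda p:(p[3]-.01225,0,.09),T1(250,388)),
("scene",lambda p:(p[3]-.01225,0,.09),S1(322,217)),
("top",lambda p:(p[3],0,.092),T1(242,348)),
]
R=[("top",(.017,-.031,.0235),T2(388,155)),("top",(-.017,-.031,.0235),T2(425,283)),("top",(.017,.031,.0235),T2(155,228)),
("scene",(.017,.031,.0235),S2(182,262)),("scene",(.017,-.031,.0235),S2(430,308)),("scene",(-.017,-.031,.0235),S2(375,375)),("scene",(-.017,.031,.0235),S2(133,325)),
("scene",(-.017,.031,0),S2(132,402)),("scene",(-.017,-.031,0),S2(378,460))]
h=fit(H,[.54,-.12,.2,-.03],loc)
r=fit(R,[.44,-.28,.2],loc)
print("handle top ctr",onz("top",*T2(314,232),.08), proj("scene",W(r,[[0,0,.066],[0,0,.08]])),proj("top",W(r,[[0,0,.066],[0,0,.08]])))
for n in("top","scene"):
    im=cv2.resize(cv2.imread(f"pics/{n}0.png"),None,fx=6,fy=6,interpolation=cv2.INTER_CUBIC)
    def pl(p,L,c,closed=True): cv2.polylines(im,[np.int32(proj(n,W(p,L))*6+3)],closed,c,1)
    def box(p,x0,x1,y0,y1,z0,z1,c):
        for z in(z0,z1): pl(p,[(x0,y0,z),(x1,y0,z),(x1,y1,z),(x0,y1,z)],c)
    box(h,-.07,.07,-.035,.035,0,.008,(0,255,0))
    th=np.linspace(0,6.28,40)
    for x,rr in((h[3]-.01225,.01),(h[3]-.00325,.01),(h[3]+.00325,.01),(.011,.029),(.046,.029)):
        pl(h,np.c_[0*th+x,rr*np.cos(th),.09+rr*np.sin(th)],(0,0,255))
    box(r,-.017,.017,-.031,.031,0,.0235,(0,255,0)); box(r,-.006,.006,-.011,.011,.052,.080,(0,0,255))
    a=proj(n,W(h,[[0,0,.05]]))[0]*6;b=proj(n,W(r,[[0,0,.04]]))[0]*6
    for k,q in enumerate((a,b)):
        x,y=np.int32(q); cv2.imwrite(f"pics/ov_{n}{k}.png",im[y-270:y+270,x-300:x+300])
E
python3 fit.py
python3 - <<'E'
import cv2,numpy as np
a=[[cv2.resize(cv2.imread(f"pics/ov_{n}{k}.png"),(400,300)) if 0 else cv2.resize(cv2.imread(f"pics/ov_{n}{k}.png")[60:480,40:560],(400,300),interpolation=cv2.INTER_AREA) for k in(0,1)] for n in("top","scene")]
cv2.imwrite("pics/ov.png",np.vstack([np.hstack(x) for x in a]))
E
```

```text
[ 0.5721 -0.0996  0.3324 -0.0276]
[[-0.6, 2.0], [0.6, -0.3], [-1.0, -0.3], [1.4, 0.2], [1.0, -0.9], [-0.4, 0.0], [1.4, 0.8], [-1.2, 0.5]]
[ 0.4442 -0.283   0.2617]
[[-0.8, 0.2], [-0.4, 0.7], [-1.7, -0.3], [0.4, -1.2], [1.0, -0.3], [1.3, 0.6], [-0.8, -0.2], [-0.5, 1.3], [0.8, 1.3]]
handle top ctr [ 0.44467385 -0.28387021  0.08      ] [[304.9514103  248.20812567]
 [304.97030375 241.22556476]] [[333.18625535 231.22706448]
 [334.04532569 230.56362483]]
```

View pics/ov.png

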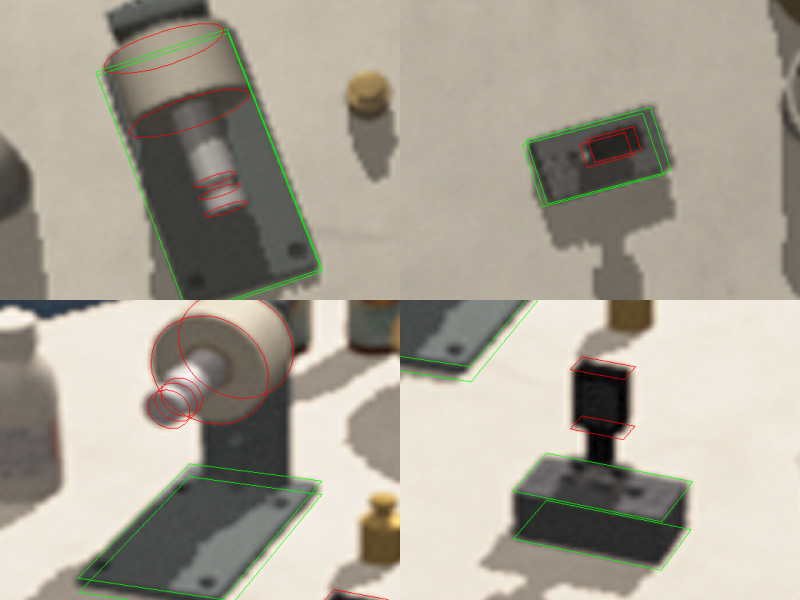

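The overlay fits to about 1–1.5 px, but rack and holder yaw need refining. I'll do edge-based refinement.

```bash
cat > edge.py <<'E'
from h import *
from fit import W
from scipy.ndimage import map_coordinates
from scipy.optimize import least_squares
G={n:cv2.GaussianBlur(cv2.cvtColor(cv2.imread(f"pics/{n}0.png"),cv2.COLOR_BGR2GRAY).astype(float),(0,0),.7) for n in C}
def refine(edges,p,sr=3):
    for it in range(4):
        O=[]
        for n,a,b in edges:
            for t in np.linspace(.08,.92,25):
                l=np.array(a)*(1-t)+np.array(b)*t
                q=proj(n,W(p,[l]))[0]; q2=proj(n,W(p,[l+(np.array(b)-a)*.01]))[0]
                d=(q2-q)/np.linalg.norm(q2-q); nn=np.array([-d[1],d[0]]); s=np.arange(-sr,sr+.01,.1)
                v=map_coordinates(G[n],[q[1]+s*nn[1],q[0]+s*nn[0]],order=1); g=np.abs(np.gradient(v)); g*=np.exp(-(s/sr)**2)
                if g.max()<.6: continue
                O.append((n,l,nn,(q+s[g.argmax()]*nn)@nn))
        f=lambda p:[ (proj(n,W(p,[l]))[0]@nn-c) for n,l,nn,c in O]
        s=least_squares(f,p,x_scale=[.01,.01,.1],loss='soft_l1',f_scale=.3); p=s.x
    r=np.array(f(p)); print(np.round(p,4),"yaw deg %.2f"%np.degrees(p[2]),"n",len(r),"med|r| %.2f"%np.median(abs(r))); return p
h0=[.5721,-.0996,.3324];r0=[.4442,-.283,.29]
z=.008
He={"top":[("top",(-.07,-.035,z),(.05,-.035,z)),("top",(-.07,-.035,0),(-.07,.035,0)),("top",(-.07,.035,0),(.0,.035,0))],
"scene":[("scene",(-.07,-.035,0),(.07,-.035,0)),("scene",(-.07,.035,z),(.02,.035,z)),("scene",(-.07,-.035,0),(-.07,.035,0))]}
z=.0235
Re={"top":[("top",(.017,-.031,z),(.017,.031,z)),("top",(-.017,-.031,z),(.017,-.031,z)),("top",(-.017,.031,0),(-.017,-.031,0)),("top",(-.017,.031,0),(.017,.031,0))],
"scene":[("scene",(.017,-.031,z),(.017,.031,z)),("scene",(-.017,.031,z),(.017,.031,z)),("scene",(-.017,-.031,0),(.017,-.031,0)),("scene",(-.017,-.031,z),(-.017,.031,z)),("scene",(-.017,-.031,0),(-.017,.031,0))]}
for nm,E,p0 in(("holder",He,h0),("rack",Re,r0)):
    print(nm)
    for k in E: refine(E[k],p0)
    refine(E["top"]+E["scene"],p0)
E
python3 edge.py | sed -n '6,$p'
```

```text
[304.97030375 241.22556476]] [[333.18625535 231.22706448]
 [334.04532569 230.56362483]]
holder
[ 0.5747 -0.1005  0.3078] yaw deg 17.63 n 75 med|r| 0.12
[ 0.5751 -0.0963  0.3299] yaw deg 18.90 n 75 med|r| 0.30
[ 0.5742 -0.0986  0.322 ] yaw deg 18.45 n 150 med|r| 0.42
rack
[ 0.4451 -0.2846  0.278 ] yaw deg 15.93 n 100 med|r| 0.11
[ 0.4444 -0.282   0.2841] yaw deg 16.28 n 125 med|r| 0.29
[ 0.4446 -0.283   0.2776] yaw deg 15.91 n 225 med|r| 0.20
```

```bash
cat > plan.py <<'E'
from h import *
from scipy.spatial.transform import Rotation as Ro
def to(P,yaw=None):
    """yaw = clip yaw: tool y along +-(clip y)"""
    o=ctrl.get_obs();R=Ro.from_euler('xyz',o['eef_rot']).as_matrix()
    print("t %.2f pos"%o['time_s'],np.round(o['ee_pos'],4),"F",np.round(o['force'],1),"w %.4f"%o['grip_width'])
    print("tool x",np.round(R[:,0],4),"y",np.round(R[:,1],4))
    print("shift cm total",np.round(R.T@(np.array(P)-o['ee_pos'])*100,2))
    if yaw is not None:
        ty=np.arctan2(R[1,1],R[0,1]); d=(yaw+np.pi/2-ty+np.pi/2)%np.pi-np.pi/2
        print("world yaw change needed %.2f deg -> turn about tool x %.2f"%(np.degrees(d),-np.degrees(d)))
E
python3 -c "
from plan import *
to([.35,.3,.25],.278); print(ctrl.get_obs()['qpos']); print(onz('top',60,235,.1),onz('top',145,130,.1))"
```

```text
t 0.10 pos [0.1247 0.5354 0.2049] F [-0.7 -0.1 -0.2] w 0.0941
tool x [-3.e-04 -1.e-03 -1.e+00] y [ 0.2268  0.9739 -0.0011]
shift cm total [ -4.49 -17.82  27.29]
world yaw change needed 29.04 deg -> turn about tool x -29.04
[ 1.27538702e+00  3.00422008e-01  1.52152563e+00  2.32694755e-05
  1.32072287e+00 -6.65901940e-02]
[0.44134015 0.27945883 0.1       ] [0.6618692  0.11279031 0.1       ]
```

Call:
play_rows([
  [[0,-0.4,-2.6,2.7,0],[0,-0.4,-2.6,2.7,0],[0,-0.4,-2.6,2.7,0],[0,-0.4,-2.6,2.7,0],[0,-0.4,-2.6,2.7,0],[0,-0.4,-2.6,2.7,0],[0,-0.4,-2.6,2.7,0],[0,-0.4,-2.6,2.7,0],[0,-0.4,-2.6,2.7,0],[0,-0.4,-2.6,2.7,0],[0,0,0,0,0]],
])

```text
time_s: 1.02
ee_pos: [0.3312, 0.2172, 0.246]
eef_rot: [-0.082, 1.569, -0.316]
force: [0.1, 0.0, -1.2]
grip_width: 0.0937
```

```bash
python3 -c "
from plan import *
to([.36,-.1,.2],.278)"
```

```text
t 1.02 pos [0.3312 0.2172 0.246 ] F [ 0.1  0.  -1.2] w 0.0937
tool x [ 1.3e-03 -4.0e-04 -1.0e+00] y [ 2.318e-01  9.728e-01 -1.000e-04]
shift cm total [  4.62 -30.19  10.14]
world yaw change needed 29.33 deg -> turn about tool x -29.33
```

Call:
play_rows([
  [[0,0,-3.8,1.2,0],[0,0,-3.8,1.2,0],[0,0,-3.8,1.2,0],[0,0,-3.8,1.2,0],[0,0,-3.8,1.2,0],[0,0,-3.8,1.2,0],[0,0,-3.8,1.2,0],[0,0,-3.8,1.2,0],[0,0,0,0,-7],[0,0,0,0,-7],[0,0,0,0,-7],[0,0,0,0,-7]],
])

```text
time_s: 2.02
ee_pos: [0.3532, -0.0968, 0.2452]
eef_rot: [2.432, 1.57, 2.697]
force: [0.2, -1.1, -0.1]
grip_width: 0.094
```

```bash
python3 -c "
from plan import *
to([.4446,-.2835,.1],.278)"
```

```text
t 2.02 pos [ 0.3532 -0.0968  0.2452] F [ 0.2 -1.1 -0.1] w 0.0940
tool x [-6.e-04  3.e-04 -1.e+00] y [-2.620e-01  9.651e-01  4.000e-04]
shift cm total [ 14.51 -20.42   3.94]
world yaw change needed 0.74 deg -> turn about tool x -0.74
```

Call:
play_rows([
  [[110,0,-3.4,0.66,-0.7],[110,0,-3.4,0.66,0],[110,0,-3.4,0.66,0],[110,0,-3.4,0.66,0],[110,0,-3.4,0.66,0],[110,0,-3.4,0.66,0],[110,3,0,0,0],[110,3,0,0,0],[110,3,0,0,0],[110,3,0,0,0],[110,1,0,0,0],[110,0,0,0,0]],
])

```text
time_s: 3.02
ee_pos: [0.445, -0.2818, 0.1133]
eef_rot: [2.227, 1.566, 2.499]
force: [-0.3, -0.4, 0.1]
grip_width: 0.0535
```

```bash
python3 -c "
from plan import *
to([.4446,-.2835,.047],.278)
for n in C: cv2.imwrite(f'pics/{n}1.png',ctrl.camera(n)[:,:,::-1])
t=cv2.imread('pics/top1.png')[190:280,290:380];s=cv2.imread('pics/scene1.png')[200:300,255:355]
cv2.imwrite('pics/c1.png',np.hstack([cv2.resize(t,(400,400)),cv2.resize(s,(400,400))]))"
```

```text
t 3.02 pos [ 0.445  -0.2818  0.1133] F [-0.3 -0.4  0.1] w 0.0535
tool x [-0.0037  0.0028 -1.    ] y [-0.2689  0.9632  0.0037]
shift cm total [ 6.63 -0.18 -0.07]
world yaw change needed 0.33 deg -> turn about tool x -0.33
```

View pics/c1.png

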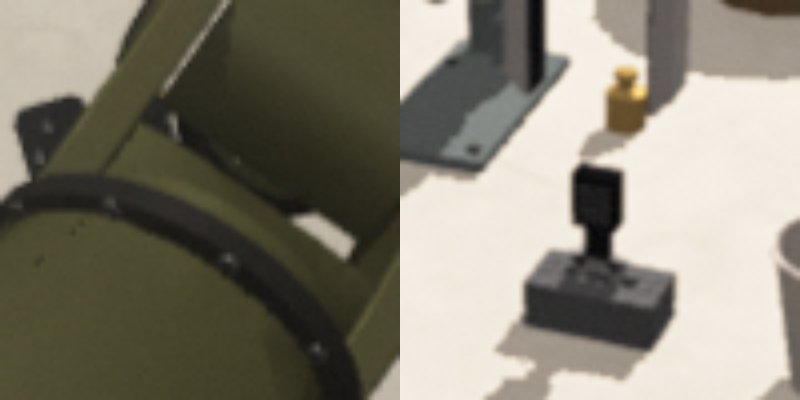

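Left: the arm blocks the top view. Right: fingers straddle the handle (fingers at crop x≈520 and 668, handle at 598). Descending.

Call:
play_rows([
  [[110,1.3,-0.03,0,-0.3],[110,1.3,-0.03,0,0],[110,1.3,-0.03,0,0],[110,1.2,-0.03,0,0],[110,1.0,0,0,0],[110,0.5,0,0,0],[110,0,0,0,0],[110,0,0,0,0]],
])

```text
time_s: 3.78
ee_pos: [0.4466, -0.2841, 0.0503]
eef_rot: [-0.922, 1.57, -0.645]
force: [0.6, -0.1, -0.8]
grip_width: 0.0535
```

```bash
python3 -c "
from plan import *
to([.4446,-.2835,.047],.278)
s=ctrl.camera('scene')[200:300,255:355,::-1]
cv2.imwrite('pics/c2.png',cv2.resize(s,(600,600)))"
```

```text
t 3.78 pos [ 0.4466 -0.2841  0.0503] F [ 0.6 -0.1 -0.8] w 0.0535
tool x [ 9.e-04 -6.e-04 -1.e+00] y [-2.738e-01  9.618e-01 -9.000e-04]
shift cm total [ 0.33  0.11 -0.18]
world yaw change needed 0.04 deg -> turn about tool x -0.04
```

View pics/c2.png

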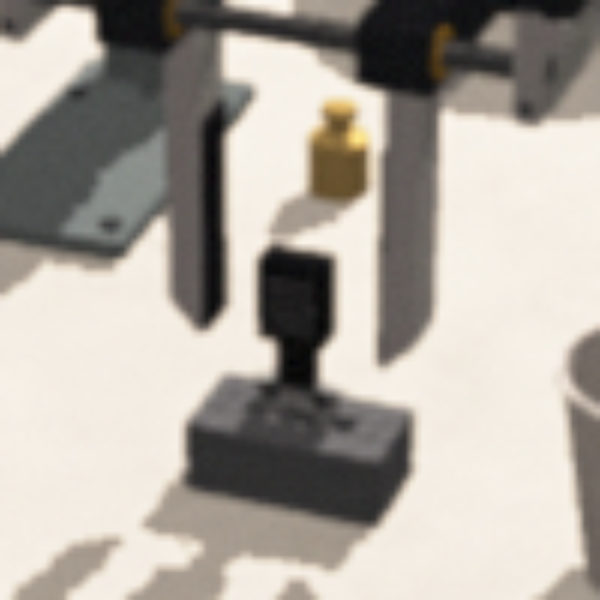

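Fingers straddle the handle: tips at crop (205,328)/(380,362), handle bottom at about (297,340). Small correction, then close.

Call:
play_rows([
  [[110,0.3,0.1,-0.15,0],[140,0,0,0,0],[150,0,0,0,0],[160,0,0,0,0],[170,0,0,0,0],[190,0,0,0,0],[220,0,0,0,0],[220,0,0,0,0],[220,0,0,0,0],[220,0,0,0,0]],
], newtons=25)

```text
time_s: 4.67
ee_pos: [0.4445, -0.2833, 0.0465]
eef_rot: [-1.31, 1.571, -1.033]
force: [-0.6, 0.1, 0.4]
grip_width: 0.0218
```

```bash
python3 -c "
from plan import *
to([.4446,-.2835,.047],.278)
s=ctrl.camera('scene')[200:300,255:355,::-1]
cv2.imwrite('pics/c3.png',cv2.resize(s,(600,600)))"
```

```text
t 4.67 pos [ 0.4445 -0.2833  0.0465] F [-0.6  0.1  0.4] w 0.0218
tool x [ 0.e+00 -1.e-04 -1.e+00] y [-2.738e-01  9.618e-01 -1.000e-04]
shift cm total [-0.05 -0.02  0.  ]
world yaw change needed 0.04 deg -> turn about tool x -0.04
```

View pics/c3.png

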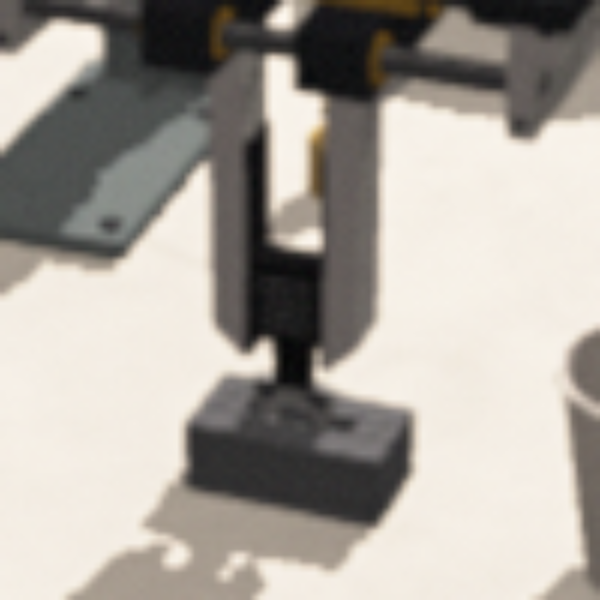

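Clip gripped (opening 21.8 mm). Lift straight up with a firmer grip.

Call:
play_rows([
  [[235,0,0,0,0],[235,-0.5,0,0,0],[235,-1,0,0,0],[235,-1.5,0,0,0],[235,-2,0,0,0],[235,-3,0,0,0],[235,-4,0,0,0],[235,-3,0,0,0],[235,-1,0,0,0],[235,0,0,0,0]],
], newtons=50)

```text
time_s: 5.55
ee_pos: [0.4452, -0.2838, 0.2096]
eef_rot: [-0.917, 1.566, -0.64]
force: [0.2, 2.0, -0.9]
grip_width: 0.0217
```

```bash
python3 -c "
from plan import *
h=np.array([.5742,-.0986]);a=.316
for gx in(-.0276,-.04): print(h+gx*np.array([np.cos(a),np.sin(a)]))
to([*(h-.0276*np.array([np.cos(a),np.sin(a)])),.16],a)
s=ctrl.camera('scene')[130:280,235:385,::-1]
cv2.imwrite('pics/c4.png',cv2.resize(s,(600,600)))"
```

```text
[ 0.54796658 -0.10717717]
[ 0.53618056 -0.11103068]
t 5.55 pos [ 0.4452 -0.2838  0.2096] F [ 0.2  2.  -0.9] w 0.0217
tool x [ 0.0042 -0.0031 -1.    ] y [-0.2739  0.9618 -0.0041]
shift cm total [ 4.95 14.19 14.7 ]
world yaw change needed 2.21 deg -> turn about tool x -2.21
```

View pics/c4.png

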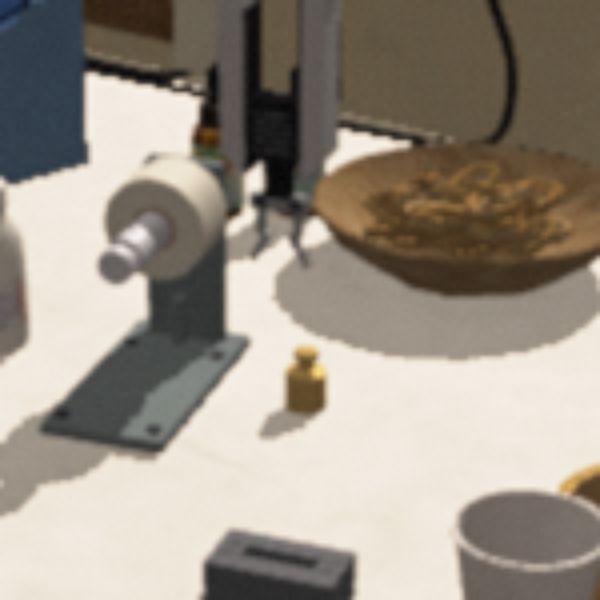

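Clip hangs upright in the fingers (jaw tips at crop (258,255)/(305,262)), and the rack slot is empty. Move above the spindle.

Call:
play_rows([
  [[235,0,1.6,1.6,-1.2],[235,0,2.5,2.5,-1],[235,0,2.8,2.9,0],[235,0,2.8,2.9,0],[235,0,2.5,2.5,0],[235,0,1.4,1.5,0],[235,0,0.5,0.6,0],[235,1.5,0,0,0],[235,1.5,0,0,0],[235,1.5,0,0,0],[235,0,0,0,0],[235,0,0,0,0]],
])

```text
time_s: 6.6
ee_pos: [0.539, -0.1053, 0.1602]
eef_rot: [2.605, 1.568, 2.92]
force: [0.6, 0.2, -0.2]
grip_width: 0.0212
```

```bash
python3 -c "
from plan import *
h=np.array([.5742,-.0986]);a=.316
to([*(h-.0276*np.array([np.cos(a),np.sin(a)])),.16],a)
print(ctrl.get_obs()['moment'])
for n in C: cv2.imwrite(f'pics/{n}5.png',ctrl.camera(n)[:,:,::-1])
s=cv2.imread('pics/scene5.png')[150:230,235:335]
cv2.imwrite('pics/c5.png',cv2.resize(s,(800,640),interpolation=cv2.INTER_CUBIC)[:600])"
```

```text
t 6.60 pos [ 0.539  -0.1053  0.1602] F [ 0.6  0.2 -0.2] w 0.0212
tool x [-2.9e-03  7.0e-04 -1.0e+00] y [-0.31    0.9507  0.0015]
shift cm total [ 0.02 -0.45  0.79]
world yaw change needed 0.05 deg -> turn about tool x -0.05
[ 0.06597199 -0.04129747 -0.05281418]
```

View pics/c5.png

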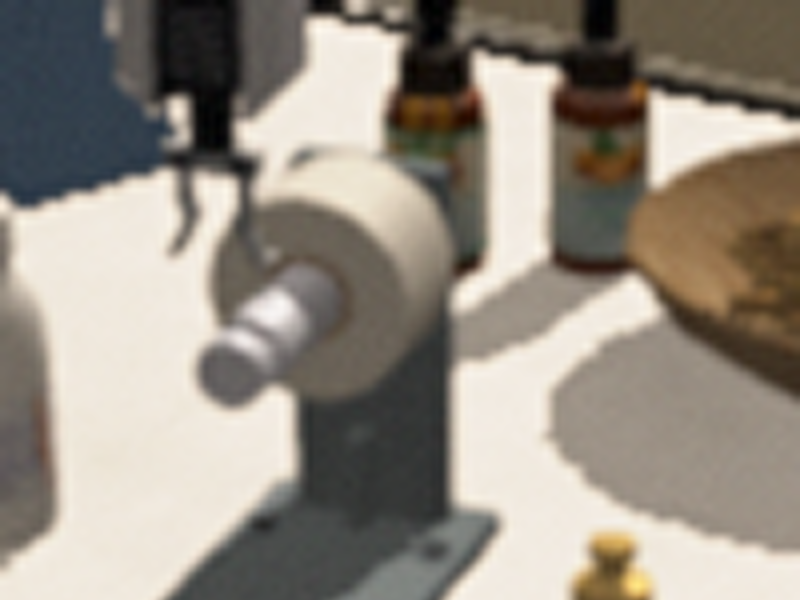

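View pics/top5.png

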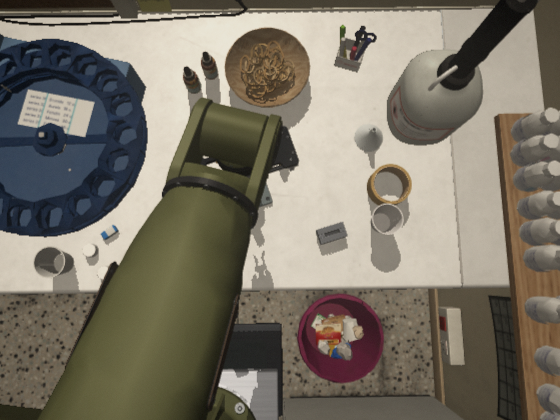

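```bash
cat > rel.py <<'E'
from plan import *
def S(x,y): return np.array([235+(x+.5)/8-.5,150+(y+.5)/8-.5])
o=ctrl.get_obs();R=Ro.from_euler('xyz',o['eef_rot']).as_matrix()
clip=lambda up:o['ee_pos']+R[:,0]*(.0225-up)
for n,up,uv in(("mouth",-.02,S(225,255)),("handlebot",.028,S(211,92)),("crown",.008,S(211,155))):
    print(n,proj('scene',clip(up))[0],uv)
b=S(225,255)-proj('scene',clip(-.02))[0]; print("bias",b)
# spindle end, groove position corrected with bias
from scipy.optimize import least_squares
c=C['scene'];
for nm,uv in(("end",S(229,371)),("groove",S(250,345))):
    print(nm,"on z=.09:",onz('scene',*(uv-b),.09))
print("cam",-cv2.Rodrigues(c['rvec'])[0].T@c['tvec'])
a=.316;h=np.array([.5742,-.0986])
for gx in (-.0276-.01225,-.0276): print(h+gx*np.array([np.cos(a),np.sin(a)]))
E
python3 rel.py
```

```text
mouth [263.22756353 181.64506   ] [262.6875 181.4375]
handlebot [262.50270613 159.42922811] [260.9375 161.0625]
crown [262.80798558 168.78560227] [260.9375 168.9375]
bias [-0.54006353 -0.20756   ]
end on z=.09: [ 0.53478955 -0.10995065  0.09      ]
groove on z=.09: [ 0.55101964 -0.10322257  0.09      ]
cam [-0.22721976 -0.78173568  0.52897141]
[ 0.53632313 -0.11098407]
[ 0.54796658 -0.10717717]
```

The bias-corrected spindle end agrees with the fit to ~1.5 mm. I'll land just inboard of the estimated groove (holder x≈-18 mm), then slide outwards.

```bash
cat > st.py <<'E'
from plan import *
h=np.array([.5742,-.0986]);a=.316;u=np.array([np.cos(a),np.sin(a)])
def st(gx,z=.16):
    to([*(h+gx*u),z],a)
    o=ctrl.get_obs();d=o['ee_pos'][:2]-h
    print("holder x %.2f y %.2f mm; clip origin above axis %.2f"%(d@u*1e3,(d@[-u[1],u[0]])*1e3,(o['ee_pos'][2]-.0225-.09)*1e3),"M",np.round(o['moment'],2))
E
python3 -c "
from st import *
st(-.018,.137)"
```

```text
t 6.70 pos [ 0.5399 -0.1054  0.1618] F [ 0.6 -0.7  1. ] w 0.0217
tool x [ 2.e-04 -1.e-04 -1.e+00] y [-3.101e-01  9.507e-01 -2.000e-04]
shift cm total [ 2.49 -0.42  1.67]
world yaw change needed 0.04 deg -> turn about tool x -0.04
holder x -34.73 y 4.23 mm; clip origin above axis 49.35 M [0.08 0.07 0.02]
```

Call:
play_rows([
  [[235,0,-0.1,0.4,0],[235,0,-0.1,0.4,0],[235,0,-0.1,0.4,0],[235,0,-0.1,0.4,0],[235,0,0,0,0],[235,0.7,0,0,0],[235,0.7,0,0,0],[235,0.5,0,0,0],[235,0.3,0,0,0],[235,0,0,0,0],[235,0,0,0,0]],
])

```text
time_s: 7.62
ee_pos: [0.5562, -0.1038, 0.1393]
eef_rot: [2.638, 1.57, 2.954]
force: [0.5, 0.5, 0.1]
grip_width: 0.0214
```

```bash
python3 -c "
from st import *
st(-.018,.1325)"
```

```text
t 7.62 pos [ 0.5562 -0.1038  0.1393] F [0.5 0.5 0.1] w 0.0214
tool x [-3.e-04  1.e-04 -1.e+00] y [-3.105e-01  9.506e-01  2.000e-04]
shift cm total [ 0.68 -0.07  0.07]
world yaw change needed 0.02 deg -> turn about tool x -0.02
holder x -18.69 y 0.65 mm; clip origin above axis 26.79 M [0.02 0.02 0.06]
```

Call:
play_rows([
  [[235,0.15,-0.04,0,0],[235,0.15,0,0,0],[235,0.1,0,0,0],[235,0.05,0,0,0],[235,0,0,0,0]],
])

```text
time_s: 8.03
ee_pos: [0.5564, -0.1041, 0.1349]
eef_rot: [2.257, 1.571, 2.572]
force: [0.2, -0.1, -0.1]
grip_width: 0.0218
```

Call:
play_rows([
  [[235,0.1,0,0,0],[235,0,0,0,0]],
])

```text
time_s: 8.2
ee_pos: [0.5565, -0.1043, 0.134]
eef_rot: [-0.953, 1.57, -0.637]
force: [1.0, -1.8, -0.3]
grip_width: 0.0215
```

Call:
play_rows([
  [[235,0.07,0,0,0],[235,0,0,0,0]],
])

```text
time_s: 8.37
ee_pos: [0.5566, -0.1043, 0.1334]
eef_rot: [-0.878, 1.57, -0.562]
force: [0.7, -0.4, 0.4]
grip_width: 0.0215
```

```bash
python3 -c "
from st import *
st(-.018,.1325)"
```

```text
t 8.37 pos [ 0.5566 -0.1043  0.1334] F [ 0.7 -0.4  0.4] w 0.0215
tool x [ 5.e-04 -3.e-04 -1.e+00] y [-3.105e-01  9.506e-01 -5.000e-04]
shift cm total [ 0.09 -0.01  0.05]
world yaw change needed 0.01 deg -> turn about tool x -0.01
holder x -18.52 y 0.06 mm; clip origin above axis 20.87 M [-0.27 -0.11  0.01]
```

Call:
play_rows([
  [[235,0.05,0,0,0],[235,0,0,0,0]],
])

```text
time_s: 8.53
ee_pos: [0.5565, -0.1043, 0.1328]
eef_rot: [-0.867, 1.57, -0.551]
force: [1.3, -1.8, 1.1]
grip_width: 0.0219
```

Call:
play_rows([
  [[235,0.05,0,0,0],[235,0,0,0,0]],
])

```text
time_s: 8.7
ee_pos: [0.5565, -0.1042, 0.1323]
eef_rot: [-0.771, 1.57, -0.455]
force: [1.4, -0.6, 1.7]
grip_width: 0.0219
```

```bash
python3 -c "
from st import *
st(-.018,.1325)"
```

```text
t 8.70 pos [ 0.5565 -0.1042  0.1323] F [ 1.4 -0.6  1.7] w 0.0219
tool x [ 3.e-04 -1.e-04 -1.e+00] y [-3.105e-01  9.506e-01 -2.000e-04]
shift cm total [-0.02 -0.02  0.06]
world yaw change needed 0.02 deg -> turn about tool x -0.02
holder x -18.56 y 0.16 mm; clip origin above axis 19.82 M [-0.34 -0.21  0.  ]
```

Call:
play_rows([
  [[235,0.05,0,0,0],[235,0,0,0,0]],
])

```text
time_s: 8.87
ee_pos: [0.5565, -0.1042, 0.1318]
eef_rot: [-0.945, 1.571, -0.629]
force: [1.0, -1.2, 2.2]
grip_width: 0.0216
```

Call:
play_rows([
  [[235,0.05,0,0,0],[235,0,0,0,0]],
])

```text
time_s: 9.03
ee_pos: [0.5565, -0.1042, 0.1313]
eef_rot: [-0.736, 1.571, -0.42]
force: [1.2, -1.2, 1.8]
grip_width: 0.0217
```

```bash
python3 -c "
from st import *
st(-.018,.1325)"
```

```text
t 9.03 pos [ 0.5565 -0.1042  0.1313] F [ 1.2 -1.2  1.8] w 0.0217
tool x [ 2.e-04 -1.e-04 -1.e+00] y [-3.105e-01  9.506e-01 -1.000e-04]
shift cm total [-0.12 -0.02  0.06]
world yaw change needed 0.02 deg -> turn about tool x -0.02
holder x -18.58 y 0.20 mm; clip origin above axis 18.76 M [-0.47 -0.21  0.04]
```

Light contact, with a sideways load suggesting the clip is slightly too far to its +y. Shift 1 mm to -y.

Call:
play_rows([
  [[235,0,-0.05,0,0],[235,0,-0.05,0,0],[235,0,0,0,0]],
])

```text
time_s: 9.28
ee_pos: [0.5567, -0.105, 0.1312]
eef_rot: [1.738, 1.57, 2.053]
force: [0.1, -0.3, 3.2]
grip_width: 0.0217
```

```bash
python3 -c "
from st import *
st(-.018,.1325)
s=ctrl.camera('scene')[150:230,235:335,::-1]
cv2.imwrite('pics/c6.png',cv2.resize(s,(800,640),interpolation=cv2.INTER_CUBIC)[:600])"
```

```text
t 9.28 pos [ 0.5567 -0.105   0.1312] F [ 0.1 -0.3  3.2] w 0.0217
tool x [-2.e-04  3.e-04 -1.e+00] y [-3.105e-01  9.506e-01  4.000e-04]
shift cm total [-0.13  0.06  0.06]
world yaw change needed 0.02 deg -> turn about tool x -0.02
holder x -18.61 y -0.63 mm; clip origin above axis 18.72 M [ 0.01 -0.09  0.  ]
```

View pics/c6.png

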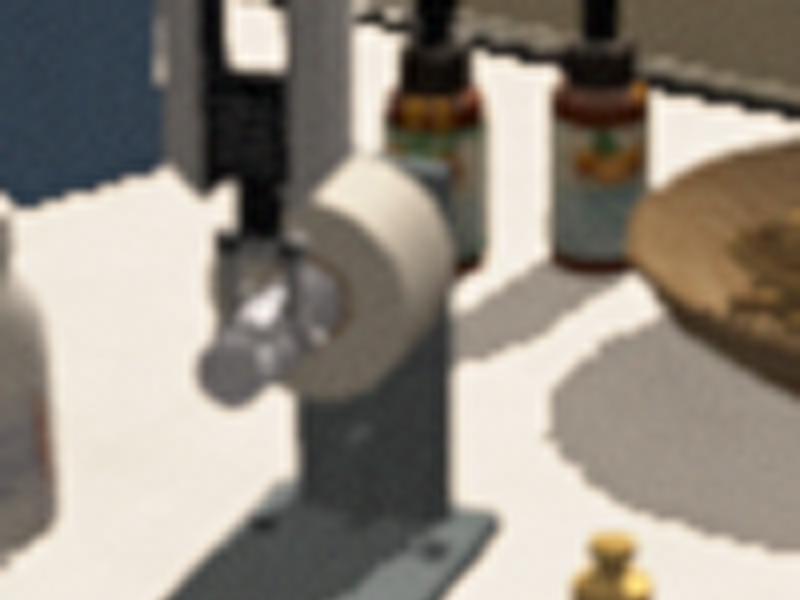

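Now centred (moment ≈0, Fz≈3 N) and resting on the full spindle. Slide outwards and watch for the force to vanish at the groove.

Call:
play_rows([
  [[235,0,0,-0.1,0],[235,0,0,-0.1,0],[235,0,0,-0.1,0],[235,0,0,-0.1,0]],
])

```text
time_s: 9.67
ee_pos: [0.5529, -0.1063, 0.1312]
eef_rot: [0.595, 1.571, 0.911]
force: [2.5, 0.5, 1.6]
grip_width: 0.0214
```

Call:
play_rows([
  [[235,0,0,-0.1,0],[235,0,0,-0.1,0]],
])

```text
time_s: 9.83
ee_pos: [0.5509, -0.1069, 0.1312]
eef_rot: [1.358, 1.571, 1.673]
force: [1.8, 0.8, 1.8]
grip_width: 0.0215
```

```bash
python3 -c "
from st import *
st(-.0276,.1325)"
```

```text
t 9.83 pos [ 0.5509 -0.1069  0.1312] F [1.8 0.8 1.8] w 0.0215
tool x [-0.e+00  1.e-04 -1.e+00] y [-3.105e-01  9.506e-01  1.000e-04]
shift cm total [-0.13  0.07 -0.29]
world yaw change needed 0.01 deg -> turn about tool x -0.01
holder x -24.72 y -0.69 mm; clip origin above axis 18.73 M [ 0.17 -0.39  0.  ]
```

Call:
play_rows([
  [[235,0,0,-0.1,0],[235,0,0,0,0]],
])

```text
time_s: 10.0
ee_pos: [0.5499, -0.1073, 0.1312]
eef_rot: [2.878, 1.571, -3.089]
force: [1.6, 0.2, 1.5]
grip_width: 0.0214
```

Call:
play_rows([
  [[235,0,0,-0.1,0],[235,0,0,0,0]],
])

```text
time_s: 10.17
ee_pos: [0.549, -0.1076, 0.1312]
eef_rot: [2.799, 1.571, 3.115]
force: [0.9, 0.5, 2.4]
grip_width: 0.0217
```

Call:
play_rows([
  [[235,0,0,-0.05,0],[235,0,0,0,0]],
])

```text
time_s: 10.33
ee_pos: [0.5486, -0.1078, 0.1312]
eef_rot: [3.101, 1.571, -2.866]
force: [1.5, -0.4, 1.4]
grip_width: 0.0213
```

Call:
play_rows([
  [[235,0,0,-0.05,0],[235,0,0,0,0]],
])

```text
time_s: 10.5
ee_pos: [0.5481, -0.1079, 0.1312]
eef_rot: [2.916, 1.571, -3.052]
force: [1.5, 0.4, 2.1]
grip_width: 0.0218
```

```bash
python3 -c "
from st import *
st(-.0276,.1325)"
```

```text
t 10.50 pos [ 0.5481 -0.1079  0.1312] F [1.5 0.4 2.1] w 0.0218
tool x [-1.e-04 -0.e+00 -1.e+00] y [-0.3105  0.9506  0.    ]
shift cm total [-0.13  0.08  0.01]
world yaw change needed 0.02 deg -> turn about tool x -0.02
holder x -27.69 y -0.76 mm; clip origin above axis 18.72 M [ 0.15 -0.28  0.04]
```

Call:
play_rows([
  [[235,0,0,-0.05,0],[235,0,0,0,0]],
])

```text
time_s: 10.67
ee_pos: [0.5476, -0.1081, 0.1312]
eef_rot: [2.926, 1.571, -3.041]
force: [1.3, -0.4, 2.0]
grip_width: 0.0215
```

Call:
play_rows([
  [[235,0,0,-0.05,0],[235,0,0,0,0]],
])

```text
time_s: 10.83
ee_pos: [0.5471, -0.1082, 0.1312]
eef_rot: [-3.057, 1.571, -2.741]
force: [1.8, 0.5, 1.4]
grip_width: 0.0213
```

Call:
play_rows([
  [[235,0,0,-0.05,0],[235,0,0,0,0]],
])

```text
time_s: 11.0
ee_pos: [0.5467, -0.1084, 0.1312]
eef_rot: [2.889, 1.571, -3.079]
force: [0.9, 0.7, 1.6]
grip_width: 0.0219
```

Call:
play_rows([
  [[235,0,0,-0.05,0],[235,0,0,0,0]],
])

```text
time_s: 11.17
ee_pos: [0.5462, -0.1085, 0.1312]
eef_rot: [2.906, 1.571, -3.062]
force: [1.4, 0.9, 1.5]
grip_width: 0.0215
```

```bash
python3 -c "
from st import *
st(-.0276,.1325)
s=ctrl.camera('scene')[150:230,235:335,::-1]
cv2.imwrite('pics/c7.png',cv2.resize(s,(800,640),interpolation=cv2.INTER_CUBIC)[:600])"
```

```text
t 11.17 pos [ 0.5462 -0.1085  0.1312] F [1.4 0.9 1.5] w 0.0215
tool x [-1.e-04 -0.e+00 -1.e+00] y [-0.3105  0.9506  0.    ]
shift cm total [-0.13  0.07  0.21]
world yaw change needed 0.02 deg -> turn about tool x -0.02
holder x -29.71 y -0.75 mm; clip origin above axis 18.73 M [ 0.13 -0.24 -0.03]
```

View pics/c7.png

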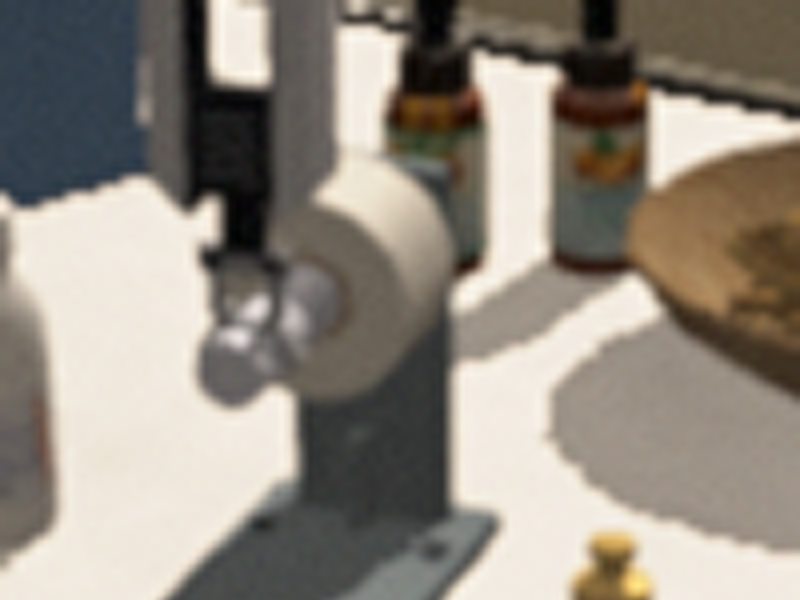

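Picture: the right jaw (≈(270,330)) is just inboard of the groove ring. Continue.

Call:
play_rows([
  [[235,0,0,-0.05,0],[235,0,0,0,0]],
])

```text
time_s: 11.38
ee_pos: [0.5457, -0.1087, 0.1312]
eef_rot: [2.905, 1.571, -3.062]
force: [0.4, 0.7, 2.0]
grip_width: 0.0215
```

Call:
play_rows([
  [[235,0,0,-0.05,0],[235,0,0,0,0]],
])

```text
time_s: 11.55
ee_pos: [0.5452, -0.1088, 0.1312]
eef_rot: [2.976, 1.571, -2.992]
force: [0.5, -1.0, 2.1]
grip_width: 0.022
```

Call:
play_rows([
  [[235,0,0,-0.05,0],[235,0,0,0,0]],
])

```text
time_s: 11.72
ee_pos: [0.5445, -0.109, 0.131]
eef_rot: [2.753, 1.57, 3.068]
force: [-0.1, 0.9, -0.8]
grip_width: 0.0219
```

Call:
play_rows([
  [[235,0,0,-0.05,0],[235,0,0,0,0]],
])

```text
time_s: 11.88
ee_pos: [0.5441, -0.1092, 0.131]
eef_rot: [2.675, 1.57, 2.991]
force: [-0.2, 0.4, -0.4]
grip_width: 0.0218
```

```bash
python3 -c "
from st import *
st(-.0276,.1325)
s=ctrl.camera('scene')[150:230,235:335,::-1]
cv2.imwrite('pics/c8.png',cv2.resize(s,(800,640),interpolation=cv2.INTER_CUBIC)[:600])"
```

```text
t 11.88 pos [ 0.5441 -0.1092  0.131 ] F [-0.2  0.4 -0.4] w 0.0218
tool x [-7.e-04  1.e-04 -1.e+00] y [-3.105e-01  9.506e-01  3.000e-04]
shift cm total [-0.15  0.07  0.43]
world yaw change needed 0.02 deg -> turn about tool x -0.02
holder x -31.87 y -0.68 mm; clip origin above axis 18.52 M [0.09 0.03 0.01]
```

View pics/c8.png

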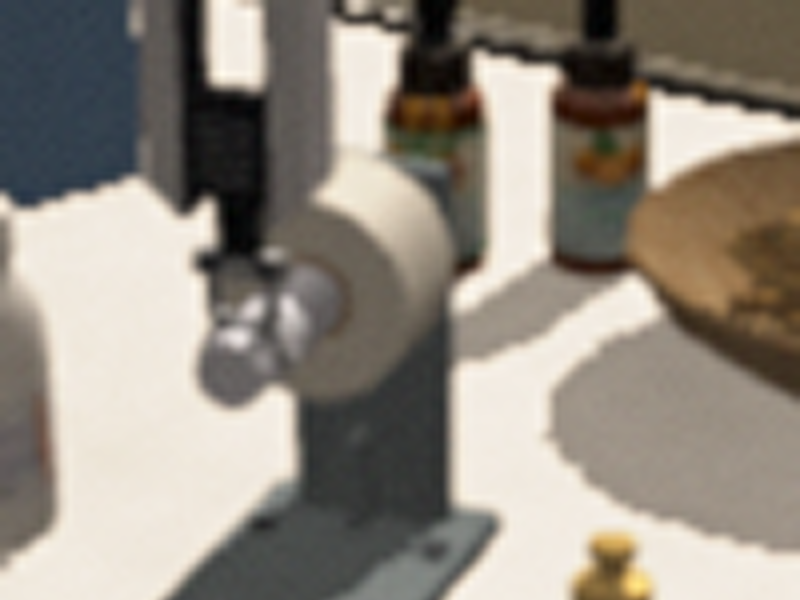

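At x≈-31.4 mm the force fell to zero, so the groove has been found. Descend slowly to confirm the free drop.

Call:
play_rows([
  [[235,0.1,0,0,0],[235,0,0,0,0]],
])

```text
time_s: 12.1
ee_pos: [0.5443, -0.1091, 0.13]
eef_rot: [2.606, 1.57, 2.921]
force: [0.5, 0.6, -0.2]
grip_width: 0.0215
```

Call:
play_rows([
  [[235,0.1,0,0,0],[235,0,0,0,0]],
])

```text
time_s: 12.27
ee_pos: [0.5443, -0.1091, 0.129]
eef_rot: [2.558, 1.57, 2.874]
force: [-0.6, -0.8, -0.7]
grip_width: 0.0214
```

Call:
play_rows([
  [[235,0.1,0,0,0],[235,0,0,0,0]],
])

```text
time_s: 12.43
ee_pos: [0.5443, -0.1091, 0.1281]
eef_rot: [2.579, 1.571, 2.894]
force: [-0.4, 0.1, -1.1]
grip_width: 0.0218
```

```bash
python3 -c "
from st import *
st(-.032,.1325)"
```

```text
t 12.43 pos [ 0.5443 -0.1091  0.1281] F [-0.4  0.1 -1.1] w 0.0218
tool x [-2.e-04  1.e-04 -1.e+00] y [-3.105e-01  9.506e-01  1.000e-04]
shift cm total [-0.44  0.07 -0.03]
world yaw change needed 0.01 deg -> turn about tool x -0.01
holder x -31.68 y -0.70 mm; clip origin above axis 15.56 M [-0.01  0.04  0.01]
```

Free drop to 15.6 mm confirmed: in the groove. Press on gently.

Call:
play_rows([
  [[235,0.07,0,0,0],[235,0,0,0,0]],
])

```text
time_s: 12.6
ee_pos: [0.5444, -0.1091, 0.1275]
eef_rot: [2.305, 1.571, 2.621]
force: [0.1, 0.2, -0.2]
grip_width: 0.0216
```

Call:
play_rows([
  [[235,0.07,0,0,0],[235,0,0,0,0]],
])

```text
time_s: 12.77
ee_pos: [0.5445, -0.1091, 0.1269]
eef_rot: [-0.284, 1.571, 0.031]
force: [0.7, 0.3, 0.9]
grip_width: 0.0215
```

Call:
play_rows([
  [[235,0.07,0,0,0],[235,0,0,0,0]],
])

```text
time_s: 12.93
ee_pos: [0.5446, -0.1092, 0.1264]
eef_rot: [-0.545, 1.57, -0.229]
force: [-0.8, 0.7, 2.9]
grip_width: 0.0216
```

```bash
python3 -c "
from st import *
st(-.032,.1325)"
```

```text
t 12.93 pos [ 0.5446 -0.1092  0.1264] F [-0.8  0.7  2.9] w 0.0216
tool x [ 6.e-04 -1.e-04 -1.e+00] y [-3.105e-01  9.506e-01 -3.000e-04]
shift cm total [-0.61  0.08 -0.05]
world yaw change needed 0.01 deg -> turn about tool x -0.01
holder x -31.46 y -0.82 mm; clip origin above axis 13.94 M [0.14 0.08 0.01]
```

Call:
play_rows([
  [[235,0.05,0,-0.04,0],[235,0,0,0,0]],
])

```text
time_s: 13.1
ee_pos: [0.5443, -0.1093, 0.126]
eef_rot: [-0.484, 1.57, -0.169]
force: [0.3, -0.5, 3.8]
grip_width: 0.0215
```

Call:
play_rows([
  [[235,0.07,0,0,0],[235,0,0,0,0]],
])

```text
time_s: 13.27
ee_pos: [0.5444, -0.1094, 0.1255]
eef_rot: [-0.578, 1.57, -0.263]
force: [0.2, 0.5, 6.7]
grip_width: 0.0215
```

Call:
play_rows([
  [[235,0.07,0,0,0],[235,0,0,0,0]],
])

```text
time_s: 13.43
ee_pos: [0.5444, -0.1094, 0.125]
eef_rot: [-0.573, 1.569, -0.257]
force: [0.4, -0.1, 5.9]
grip_width: 0.0219
```

```bash
python3 -c "
from st import *
st(-.032,.1325)"
```

```text
t 13.43 pos [ 0.5444 -0.1094  0.125 ] F [ 0.4 -0.1  5.9] w 0.0219
tool x [ 1.6e-03 -4.0e-04 -1.0e+00] y [-3.105e-01  9.506e-01 -9.000e-04]
shift cm total [-0.75  0.1  -0.04]
world yaw change needed 0.02 deg -> turn about tool x -0.02
holder x -31.63 y -1.00 mm; clip origin above axis 12.53 M [ 0.06 -0.05 -0.  ]
```

Call:
play_rows([
  [[235,0.07,0,0,0],[235,0.05,0,0,0]],
])

```text
time_s: 13.6
ee_pos: [0.5442, -0.1093, 0.1234]
eef_rot: [-0.571, 1.57, -0.255]
force: [0.4, 0.1, 4.2]
grip_width: 0.0216
```

Call:
play_rows([
  [[235,0.07,0,-0.02,0],[235,0.05,0,0,0]],
])

```text
time_s: 13.77
ee_pos: [0.5438, -0.1094, 0.1218]
eef_rot: [-1.971, 1.571, -1.655]
force: [0.0, -0.2, 3.6]
grip_width: 0.0217
```

Call:
play_rows([
  [[235,0.07,0,0,0],[235,0.05,0,0,0]],
])

```text
time_s: 13.93
ee_pos: [0.5437, -0.1093, 0.1205]
eef_rot: [2.894, 1.571, -3.074]
force: [0.4, 0.1, 3.2]
grip_width: 0.0215
```

```bash
python3 -c "
from st import *
st(-.032,.1325)"
```

```text
t 13.93 pos [ 0.5437 -0.1093  0.1205] F [0.4 0.1 3.2] w 0.0215
tool x [-3.e-04 -0.e+00 -1.e+00] y [-3.105e-01  9.506e-01  1.000e-04]
shift cm total [-1.2   0.07  0.03]
world yaw change needed 0.01 deg -> turn about tool x -0.01
holder x -32.30 y -0.74 mm; clip origin above axis 7.98 M [ 0.03  0.   -0.  ]
```

Call:
play_rows([
  [[235,0.08,0,0.03,0],[235,0.08,0,0,0],[235,0.04,0,0,0]],
])

```text
time_s: 14.18
ee_pos: [0.5441, -0.1092, 0.1185]
eef_rot: [2.638, 1.571, 2.954]
force: [-0.4, -0.6, 2.8]
grip_width: 0.022
```

Call:
play_rows([
  [[235,0.08,0,0,0],[235,0.07,0,0,0]],
])

```text
time_s: 14.35
ee_pos: [0.5441, -0.1092, 0.1171]
eef_rot: [0.139, 1.571, 0.455]
force: [-0.6, -0.2, 3.8]
grip_width: 0.0218
```

Call:
play_rows([
  [[235,0.08,0,0,0],[235,0.07,0,0,0]],
])

```text
time_s: 14.52
ee_pos: [0.5442, -0.1092, 0.1156]
eef_rot: [-0.308, 1.57, 0.008]
force: [0.5, 0.0, 2.8]
grip_width: 0.0214
```

```bash
python3 -c "
from st import *
st(-.032,.1325)"
```

```text
t 14.52 pos [ 0.5442 -0.1092  0.1156] F [0.5 0.  2.8] w 0.0214
tool x [ 3.e-04  0.e+00 -1.e+00] y [-3.105e-01  9.506e-01 -1.000e-04]
shift cm total [-1.69  0.08 -0.02]
world yaw change needed 0.02 deg -> turn about tool x -0.02
holder x -31.82 y -0.76 mm; clip origin above axis 3.12 M [ 0.05 -0.13  0.05]
```

Call:
play_rows([
  [[235,0.07,0,0,0],[235,0.06,0,0,0]],
])

```text
time_s: 14.68
ee_pos: [0.5441, -0.1091, 0.1141]
eef_rot: [0.773, 1.571, 1.089]
force: [2.8, 0.7, 0.4]
grip_width: 0.0218
```

Call:
play_rows([
  [[235,0.06,0,0,0],[235,0.02,0,0,0]],
])

```text
time_s: 14.85
ee_pos: [0.5442, -0.1091, 0.1133]
eef_rot: [0.76, 1.571, 1.076]
force: [3.9, 0.9, -0.5]
grip_width: 0.0218
```

Call:
play_rows([
  [[235,0.05,0,0,0],[235,0.0,0,0,0]],
])

```text
time_s: 15.02
ee_pos: [0.5442, -0.1092, 0.113]
eef_rot: [0.011, 1.571, 0.326]
force: [3.0, 2.0, 0.2]
grip_width: 0.0217
```

```bash
python3 -c "
from st import *
st(-.032,.1325)"
```

```text
t 15.02 pos [ 0.5442 -0.1092  0.113 ] F [3.  2.  0.2] w 0.0217
tool x [ 2.e-04  1.e-04 -1.e+00] y [-0.3106  0.9506  0.    ]
shift cm total [-1.95  0.07 -0.02]
world yaw change needed 0.01 deg -> turn about tool x -0.01
holder x -31.82 y -0.72 mm; clip origin above axis 0.53 M [ 0.37 -0.59  0.  ]
```

Fz dropped at ~14.7 s, which looks like the snap. The clip is rubbing the collar side (force +x), so ease 0.4 mm inward and press down until the crown seats.

Call:
play_rows([
  [[235,0,0,0.04,0],[235,0,0,0,0]],
])

```text
time_s: 15.18
ee_pos: [0.5443, -0.1091, 0.1129]
eef_rot: [2.889, 1.57, -3.078]
force: [0.9, 0.6, 0.2]
grip_width: 0.022
```

Call:
play_rows([
  [[235,0.05,0,0,0],[235,0,0,0,0]],
])

```text
time_s: 15.35
ee_pos: [0.5444, -0.1092, 0.1125]
eef_rot: [2.931, 1.571, -3.036]
force: [1.0, -0.0, 1.7]
grip_width: 0.0218
```

Call:
play_rows([
  [[235,0.04,0,0,0],[235,0,0,0,0]],
])

```text
time_s: 15.52
ee_pos: [0.5444, -0.1091, 0.1124]
eef_rot: [-3.018, 1.571, -2.702]
force: [-1.3, -0.1, 4.3]
grip_width: 0.0218
```

```bash
python3 -c "
from st import *
st(-.032,.1325)"
```

```text
t 15.52 pos [ 0.5444 -0.1091  0.1124] F [-1.3 -0.1  4.3] w 0.0218
tool x [-1.e-04 -1.e-04 -1.e+00] y [-0.3105  0.9506 -0.    ]
shift cm total [-2.01  0.08 -0.04]
world yaw change needed 0.02 deg -> turn about tool x -0.02
holder x -31.59 y -0.76 mm; clip origin above axis -0.13 M [0.17 0.16 0.02]
```

Call:
play_rows([
  [[235,0.05,0,0,0],[235,0,0,0,0]],
])

```text
time_s: 15.68
ee_pos: [0.5445, -0.1092, 0.1123]
eef_rot: [-0.975, 1.571, -0.659]
force: [-2.3, 1.2, 9.2]
grip_width: 0.0215
```

Call:
play_rows([
  [[235,0.03,0,0,0],[235,0,0,0,0],[235,0,0,0,0]],
])

```text
time_s: 15.93
ee_pos: [0.5445, -0.1092, 0.1122]
eef_rot: [-0.844, 1.57, -0.528]
force: [-3.9, 0.9, 11.4]
grip_width: 0.0213
```

```bash
python3 -c "
from st import *
st(-.032,.1325)
s=ctrl.camera('scene')[150:230,235:335,::-1]
cv2.imwrite('pics/c9.png',cv2.resize(s,(800,640),interpolation=cv2.INTER_CUBIC)[:600])"
```

```text
t 15.93 pos [ 0.5445 -0.1092  0.1122] F [-3.9  0.9 11.4] w 0.0213
tool x [ 4.e-04 -2.e-04 -1.e+00] y [-3.106e-01  9.505e-01 -3.000e-04]
shift cm total [-2.03  0.08 -0.05]
world yaw change needed 0.01 deg -> turn about tool x -0.01
holder x -31.50 y -0.80 mm; clip origin above axis -0.26 M [ 0.29  0.79 -0.01]
```

View pics/c9.png

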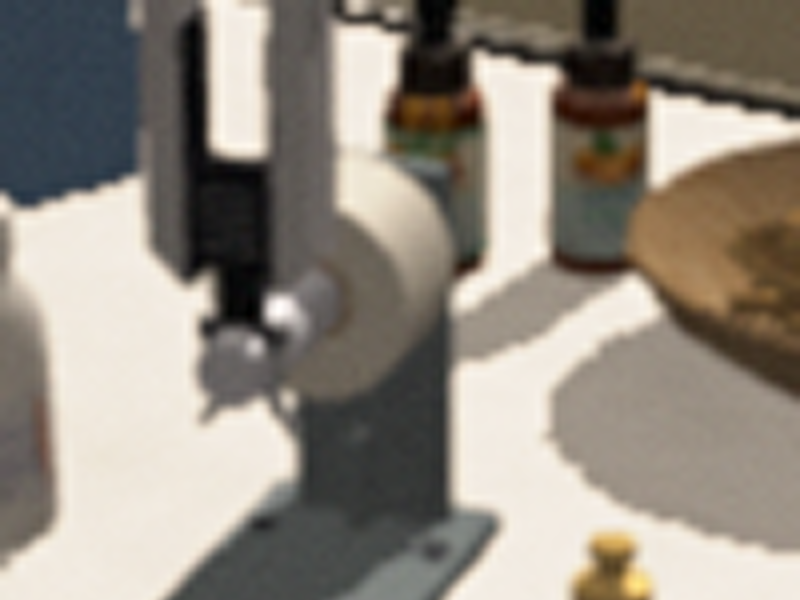

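Jaw tips now show below the spindle at (208,415)/(288,405), and the crown is stiffly seated at 11 N. Relieve the load, then do a light tug check.

Call:
play_rows([
  [[235,-0.06,0,-0.02,0],[235,-0.06,0,0,0],[235,0,0,0,0]],
])

```text
time_s: 16.23
ee_pos: [0.5443, -0.1092, 0.1125]
eef_rot: [-0.552, 1.571, -0.237]
force: [0.9, 0.9, 1.9]
grip_width: 0.0216
```

Call:
play_rows([
  [[235,-0.08,0,0,0],[235,0,0,0,0]],
])

```text
time_s: 16.4
ee_pos: [0.5442, -0.1091, 0.1131]
eef_rot: [2.434, 1.57, 2.75]
force: [2.3, 1.2, -2.1]
grip_width: 0.0217
```

```bash
python3 -c "
from st import *
st(-.032,.1325)"
```

```text
t 16.40 pos [ 0.5442 -0.1091  0.1131] F [ 2.3  1.2 -2.1] w 0.0217
tool x [-4.e-04  1.e-04 -1.e+00] y [-3.106e-01  9.505e-01  2.000e-04]
shift cm total [-1.94  0.07 -0.03]
world yaw change needed 0.01 deg -> turn about tool x -0.01
holder x -31.75 y -0.67 mm; clip origin above axis 0.61 M [ 0.17 -0.5  -0.02]
```

The tug is resisted. Re-seat, then open.

Call:
play_rows([
  [[235,0.08,0,0.02,0],[235,0.03,0,0,0],[235,0,0,0,0]],
])

```text
time_s: 16.65
ee_pos: [0.5444, -0.1091, 0.1124]
eef_rot: [-2.819, 1.571, -2.503]
force: [-0.6, 0.7, 3.3]
grip_width: 0.0215
```

Call:
play_rows([
  [[185,0,0,0,0],[175,0,0,0,0],[160,0,0,0,0],[140,0,0,0,0],[120,0,0,0,0],[120,0,0,0,0],[120,0,0,0,0]],
])

```text
time_s: 17.23
ee_pos: [0.5444, -0.1091, 0.1122]
eef_rot: [2.909, 1.571, -3.059]
force: [-0.1, 0.2, -0.5]
grip_width: 0.0496
```

```bash
python3 -c "
from st import *
st(-.032,.1325)
s=ctrl.camera('scene')[150:230,235:335,::-1]
cv2.imwrite('pics/c10.png',cv2.resize(s,(800,640),interpolation=cv2.INTER_CUBIC)[:600])"
```

```text
t 17.23 pos [ 0.5444 -0.1091  0.1122] F [-0.1  0.2 -0.5] w 0.0496
tool x [-2.e-04 -0.e+00 -1.e+00] y [-0.3106  0.9505  0.    ]
shift cm total [-2.03  0.07 -0.04]
world yaw change needed 0.01 deg -> turn about tool x -0.01
holder x -31.56 y -0.73 mm; clip origin above axis -0.33 M [ 0.04 -0.04 -0.03]
```

View pics/c10.png

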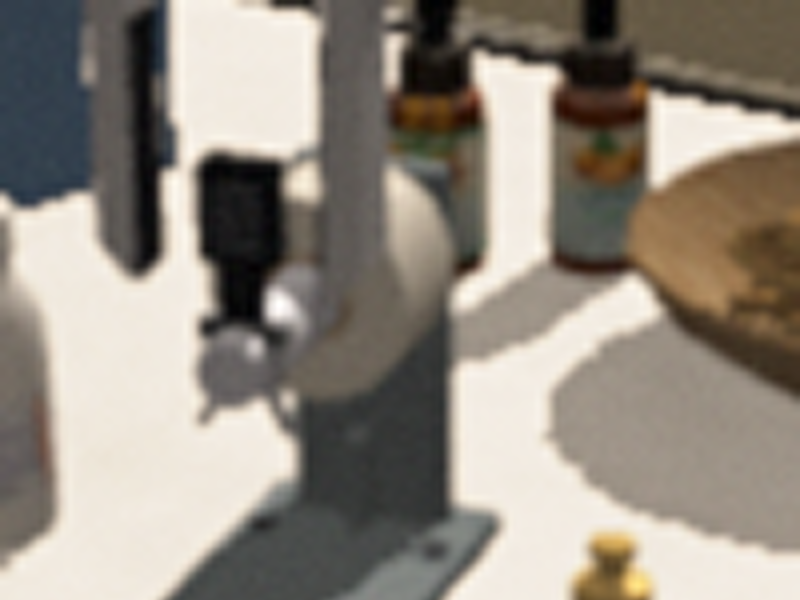

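The clip stands upright on the groove, free of both fingers (handle at (240,205), fingers at 130 and 355). Retreat straight up, then away.

Call:
play_rows([
  [[120,-1,0,0,0],[120,-2,0,0,0],[120,-3,0,0,0],[120,-3,0,0,0],[120,-3,0,0,0],[120,-1,0,0,0],[120,0,-2,-2,0],[120,0,-3,-2.5,0],[120,0,-3,-2.5,0],[120,0,-3,-2.5,0],[120,0,-1.5,-1,0],[120,0,0,0,0]],
])

```text
time_s: 18.28
ee_pos: [0.4821, -0.2635, 0.2422]
eef_rot: [-2.947, 1.57, -2.635]
force: [-0.7, -0.3, 0.7]
grip_width: 0.0496
```

Call:
play_rows([
  [[120,0,-2,-0.5,0],[120,0,-3.5,-1,0],[120,0,-3.5,-1,0],[120,0,-3,-1,0],[120,0,-1.5,0,0],[120,0,0,0,0],[120,0,0,0,0]],
])

```text
time_s: 18.87
ee_pos: [0.5039, -0.384, 0.2416]
eef_rot: [-2.591, 1.553, -2.308]
force: [-0.9, 0.4, -0.3]
grip_width: 0.0498
```

```bash
python3 -c "
from st import *
st(-.032,.1325)
for n in C: cv2.imwrite(f'pics/{n}11.png',ctrl.camera(n)[:,:,::-1])
t=cv2.imread('pics/top11.png')[100:280,150:420];s=cv2.imread('pics/scene11.png')[150:230,235:335]
cv2.imwrite('pics/c11.png',np.vstack([cv2.resize(s,(500,400)),]))
cv2.imwrite('pics/c12.png',cv2.resize(t,(750,500)))"
```

```text
t 18.87 pos [ 0.5039 -0.384   0.2416] F [-0.9  0.4 -0.3] w 0.0498
tool x [-0.0117 -0.0129 -0.9998] y [-0.2791  0.9602 -0.0091]
shift cm total [10.51 25.44 11.67]
world yaw change needed 1.90 deg -> turn about tool x -1.90
holder x -155.52 y -249.47 mm; clip origin above axis 129.13 M [ 0.05 -0.03  0.03]
```

View pics/c11.png

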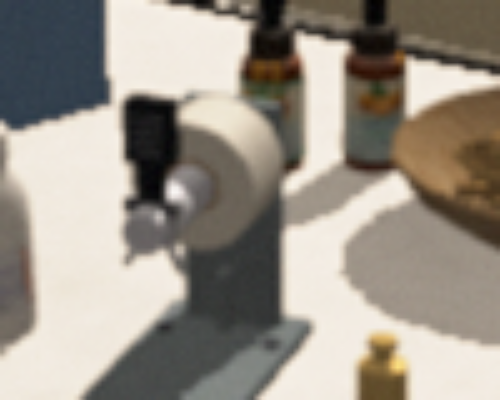

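View pics/c12.png

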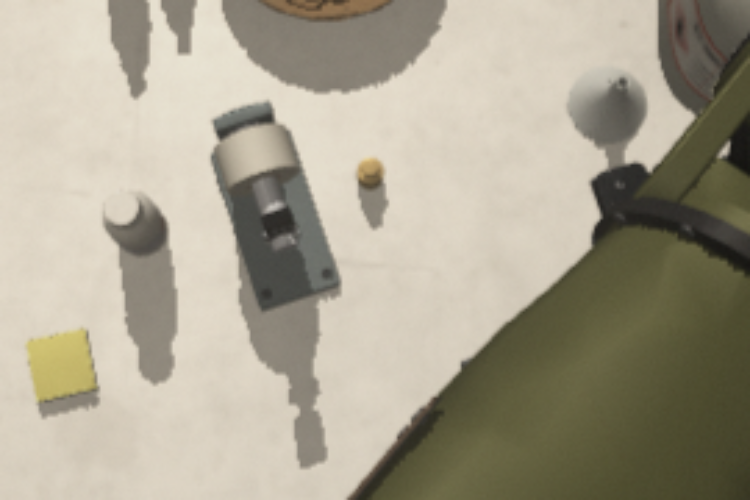

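View pics/scene11.png

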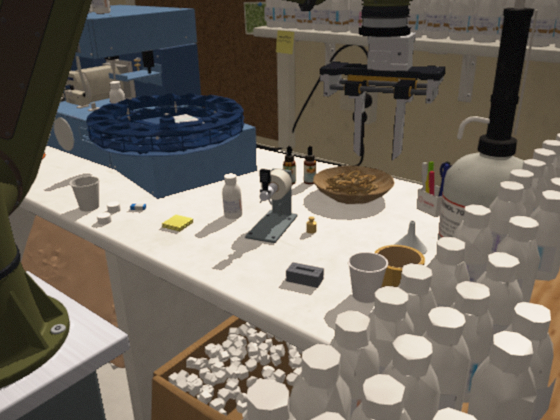

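The clip sits upright on the groove (scene (265,180)), with bottle (232,197), weight (311,225) and cup (367,275) in the same places as at the start. Arm is clear.

```bash
python3 -c "
from station import ctrl
print(ctrl.hand_in(), ctrl.get_obs()['time_s'])"
```

```text
the job is handed in; nothing more can be done
the job is handed in; nothing more can be done
```

The clip is on the spindle groove and, by feel and in the last pictures, snapped fully home. I handed the job in at about 19 s of the 72 s allowed; no verdict comes back.

- **Finding the groove:** I set the clip on the full spindle just inboard of where the pictures put the groove and slid it outward under about 2 N. The force dropped to zero near holder x = -31.4 mm, and the clip then dropped freely by about the 5 mm expected. That is about 4 mm further out than my first camera estimate of -27.6 mm, so I went by the feel.
- **Pushing it on:** The jaws passed the groove core at up to about 7 N, less than the 7 to 15 N stated. The force then fell away as they snapped shut. The crown seated stiffly at the home height (origin within about 0.3 mm of the axis). The highest downward force I read was 11.4 N, under the 2.5 kg limit.
- **Last checks:**
  - A light upward tug (about 2 N) was held, and I re-seated the clip before releasing it.
  - The last pictures show the clip upright with its jaw tips below the spindle.
  - The holder, bottle, weight and cup look unmoved by eye; I did not measure them.
  - The arm was clear of everything at hand-in.

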